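# Spot-check the cooled jars and fit them on the crowded fridge tray

### The job

The jars on the chopping board have cooled and should go on the fridge tray: first take the T-handled thermometer off its stand, touch its tip to the dark spot in the middle of each jar's lid, one jar after another from the shortest to the tallest, and lay it back in its stand. Then stand every jar upright on a free place on the crowded grey tray, touching neither the things already there nor another jar. Do not bump the things on the tray or the salt shaker on the board.

Things in the scene. Friction and masses are not known exactly. Their poses are not given: they have to be found in the camera images.
- tray: Flat grey plastic tray without a rim, fixed, 300 x 300 mm, 6 mm thick. Origin at the middle of its underside, on the worktop; x and y along its sides. It stands on the left or on the right, the board on the other side.
- board: Wooden chopping board, fixed, 270 x 270 x 12 mm. Origin at the middle of its underside, on the worktop.
- stand: White plastic thermometer stand, fixed, 125 x 50 mm base between tray and board. Two uprights (12 mm thick along its x, 34 mm wide, 78 mm clear between them) at x = -45 and +45 mm carry the thermometer's bar 100 mm above the worktop, between flared cheeks: 24 mm apart at the foot, about 38 mm at their top, 116 mm above the worktop. Origin at the middle of its underside; the bar lies along the stand's x.
- stand_rest (a point): Point midway between the two uprights where the middle of the thermometer's bar lies when it rests in the stand (109 mm above the worktop).
- probe: T-handled surface thermometer, 80 g, at first resting in its stand with the tip down: a black bar 120 mm long (along its x), 18 mm wide and 18 mm high, with a steel stem (7 mm diameter) hanging from the bar's middle and ending in a flat round tip, 12 mm diameter. Origin at the tip's underside, z up the stem; the bar's centre is 94 mm above it. Grip the bar at its middle, across its width.
- probe_tip (a point): Centre of the underside of the thermometer's tip.
- probe_bar (a point): Centre of the thermometer's bar, 94 mm above the tip.
- jar1: Preserving jar, glass with a steel lid, 54 mm diameter, 42 mm tall, about 0.2 kg, starts upright on the board; the four possible jars differ in height only (42, 54, 66, 78 mm) and three or all four of them are present. Origin at the middle of its underside, z up.
- jar1_spot (a point): Middle of the dark round spot (16 mm diameter) in the centre of jar1's lid, flush with the lid, 42 mm above the jar's foot.
- jar2: Preserving jar, glass with a steel lid, 54 mm diameter, 54 mm tall, about 0.2 kg, starts upright on the board; the four possible jars differ in height only (42, 54, 66, 78 mm) and three or all four of them are present. Origin at the middle of its underside, z up.
- jar2_spot (a point): Middle of the dark round spot (16 mm diameter) in the centre of jar2's lid, flush with the lid, 54 mm above the jar's foot.
- jar3: Preserving jar, glass with a steel lid, 54 mm diameter, 66 mm tall, about 0.2 kg, starts upright on the board; the four possible jars differ in height only (42, 54, 66, 78 mm) and three or all four of them are present. Origin at the middle of its underside, z up.
- jar3_spot (a point): Middle of the dark round spot (16 mm diameter) in the centre of jar3's lid, flush with the lid, 66 mm above the jar's foot.
- jar4: Preserving jar, glass with a steel lid, 54 mm diameter, 78 mm tall, about 0.2 kg, starts upright on the board; the four possible jars differ in height only (42, 54, 66, 78 mm) and three or all four of them are present. Origin at the middle of its underside, z up.
- jar4_spot (a point): Middle of the dark round spot (16 mm diameter) in the centre of jar4's lid, flush with the lid, 78 mm above the jar's foot.
- yoghurt: White yoghurt pot with foil top, round, 47 mm wide at the rim, 57 mm tall. Loose, standing on the tray if present (four or five of the eight such things are); not to be touched. Origin at the middle of its underside, z up.
- tin: Small plain food tin, 46 mm diameter, 50 mm tall. Loose, standing on the tray if present (four or five of the eight such things are); not to be touched. Origin at the middle of its underside, z up.
- ramekin: Small white ramekin, round, 48 mm wide, 40 mm tall. Loose, standing on the tray if present (four or five of the eight such things are); not to be touched. Origin at the middle of its underside, z up.
- butter: Small white ceramic butter dish, 42 x 34 mm, 38 mm tall (half diagonal 27 mm). Loose, standing on the tray if present (four or five of the eight such things are); not to be touched. Origin at the middle of its underside, z up.
- spice: Amber spice jar with black cap, 36 mm diameter, 62 mm tall. Loose, standing on the tray if present (four or five of the eight such things are); not to be touched. Origin at the middle of its underside, z up.
- carton: Small paper cream carton, 38 x 38 mm, 70 mm tall (half diagonal 27 mm). Loose, standing on the tray if present (four or five of the eight such things are); not to be touched. Origin at the middle of its underside, z up.
- cheese: Round cardboard cheese box, 51 mm diameter, 28 mm tall. Loose, standing on the tray if present (four or five of the eight such things are); not to be touched. Origin at the middle of its underside, z up.
- sauce: Small sauce bottle, 34 mm diameter, 72 mm tall. Loose, standing on the tray if present (four or five of the eight such things are); not to be touched. Origin at the middle of its underside, z up.
- salt: Salt shaker, 28 mm diameter, 50 mm tall, loose, standing on the board among the jars; not to be touched. Origin at the middle of its underside, z up.
There are look-alikes about, which are no part of the job. Leave any turquoise look-alike of the probe alone.

How it is judged (in metres and radians):
On the way, in this order (a step that is already met when the one before it is completed fails the run):
1. touch the thermometer's tip to the spot on jar1's lid (42 mm tall jar; shortest jar first) (distance between probe_tip and jar1_spot below 0.009 m and contact force between probe and jar1 above 0.2 N), for 0.2 s.
2. touch the thermometer's tip to the spot on jar2's lid (54 mm tall jar; shortest jar first) (distance between probe_tip and jar2_spot below 0.009 m and contact force between probe and jar2 above 0.2 N), for 0.2 s.
3. touch the thermometer's tip to the spot on jar3's lid (66 mm tall jar; shortest jar first) (distance between probe_tip and jar3_spot below 0.009 m and contact force between probe and jar3 above 0.2 N), for 0.2 s.
4. touch the thermometer's tip to the spot on jar4's lid (78 mm tall jar; shortest jar first) (distance between probe_tip and jar4_spot below 0.009 m and contact force between probe and jar4 above 0.2 N), for 0.2 s.
5. lay the thermometer back in its stand and let go (distance between probe_bar and stand_rest below 0.014 m and angle between probe's own z axis and vertical below 0.12 rad and angle between the x axis of probe and the x axis of stand, either way round below 0.2 rad and contact force between the fingers and probe below 0.05 N and contact force between probe and stand above 0.1 N), for 0.3 s.
6. then every jar stands upright on the tray, released, touching neither the things there nor another jar (x of jar1 in the frame of tray between -0.124 and 0.124 m and y of jar1 in the frame of tray between -0.124 and 0.124 m and z of jar1 in the frame of tray between 0.002 and 0.01 m and angle between each of jar1, jar2, jar3, jar4's own z axis and vertical below 0.1 rad and linear speed of each of jar1, jar2, jar3, jar4 below 0.02 m/s and contact force between the fingers and jar1 below 0.05 N and contact force between each of jar1, jar2, jar3, jar4 and yoghurt below 0.05 N and contact force between each of jar1, jar2, jar3, jar4 and tin below 0.05 N and contact force between each of jar1, jar2, jar3, jar4 and ramekin below 0.05 N and contact force between each of jar1, jar2, jar3, jar4 and butter below 0.05 N and contact force between each of jar1, jar2, jar3, jar4 and spice below 0.05 N and contact force between each of jar1, jar2, jar3, jar4 and carton below 0.05 N and contact force between each of jar1, jar2, jar3, jar4 and cheese below 0.05 N and contact force between each of jar1, jar2, jar3, jar4 and sauce below 0.05 N and contact force between each of jar1, the fingers and jar2 below 0.05 N and contact force between each of jar1, jar2, the fingers and jar3 below 0.05 N and contact force between each of jar1, jar2, jar3, the fingers and jar4 below 0.05 N and x of jar2 in the frame of tray between -0.124 and 0.124 m and y of jar2 in the frame of tray between -0.124 and 0.124 m and z of jar2 in the frame of tray between 0.002 and 0.01 m and x of jar3 in the frame of tray between -0.124 and 0.124 m and y of jar3 in the frame of tray between -0.124 and 0.124 m and z of jar3 in the frame of tray between 0.002 and 0.01 m and x of jar4 in the frame of tray between -0.124 and 0.124 m and y of jar4 in the frame of tray between -0.124 and 0.124 m and z of jar4 in the frame of tray between 0.002 and 0.01 m), for 0.3 s.
At the end, for the whole second after the job is handed in: Each jar upright (0.1 rad), at rest wholly on the tray, within 124 mm of its middle along both sides, touching no other thing or jar; thermometer in its stand (bar centre within 14 mm, tilt 0.12, bar 0.2 rad, either way round), released; things on the tray and the salt shaker upright (all of step 5 and all of step 6 and angle between each of yoghurt, tin, ramekin, butter, spice, carton, cheese, sauce, salt's own z axis and vertical below 0.15 rad and z of each of yoghurt, tin, ramekin, butter, spice, carton, cheese, sauce in the frame of tray below 0.012 m).
It fails at once if the robot bumps something that stands on the tray, or the salt shaker (more than 1.5 N) (contact force between any of the fingers, the arm and yoghurt above 1.5 N or contact force between any of the fingers, the arm and tin above 1.5 N or contact force between any of the fingers, the arm and ramekin above 1.5 N or contact force between any of the fingers, the arm and butter above 1.5 N or contact force between any of the fingers, the arm and spice above 1.5 N or contact force between any of the fingers, the arm and carton above 1.5 N or contact force between any of the fingers, the arm and cheese above 1.5 N or contact force between any of the fingers, the arm and sauce above 1.5 N or contact force between any of the fingers, the arm and salt above 1.5 N).
It fails at once if a jar in the gripper is pushed against something on the tray or the salt shaker (more than 1.5 N) ((contact force between the fingers and jar1 above 0.5 N and (contact force between jar1 and yoghurt above 1.5 N or contact force between jar1 and tin above 1.5 N or contact force between jar1 and ramekin above 1.5 N or contact force between jar1 and butter above 1.5 N or contact force between jar1 and spice above 1.5 N or contact force between jar1 and carton above 1.5 N or contact force between jar1 and cheese above 1.5 N or contact force between jar1 and sauce above 1.5 N or contact force between jar1 and salt above 1.5 N)) or (contact force between the fingers and jar2 above 0.5 N and (contact force between jar2 and yoghurt above 1.5 N or contact force between jar2 and tin above 1.5 N or contact force between jar2 and ramekin above 1.5 N or contact force between jar2 and butter above 1.5 N or contact force between jar2 and spice above 1.5 N or contact force between jar2 and carton above 1.5 N or contact force between jar2 and cheese above 1.5 N or contact force between jar2 and sauce above 1.5 N or contact force between jar2 and salt above 1.5 N)) or (contact force between the fingers and jar3 above 0.5 N and (contact force between jar3 and yoghurt above 1.5 N or contact force between jar3 and tin above 1.5 N or contact force between jar3 and ramekin above 1.5 N or contact force between jar3 and butter above 1.5 N or contact force between jar3 and spice above 1.5 N or contact force between jar3 and carton above 1.5 N or contact force between jar3 and cheese above 1.5 N or contact force between jar3 and sauce above 1.5 N or contact force between jar3 and salt above 1.5 N)) or (contact force between the fingers and jar4 above 0.5 N and (contact force between jar4 and yoghurt above 1.5 N or contact force between jar4 and tin above 1.5 N or contact force between jar4 and ramekin above 1.5 N or contact force between jar4 and butter above 1.5 N or contact force between jar4 and spice above 1.5 N or contact force between jar4 and carton above 1.5 N or contact force between jar4 and cheese above 1.5 N or contact force between jar4 and sauce above 1.5 N or contact force between jar4 and salt above 1.5 N))).
Of jar1, jar2, jar3, jar4 only 3 to 4 are there at a start; the rules pass over those that are not, and their reading is None.
Of yoghurt, tin, ramekin, butter, spice, carton, cheese, sauce only 4 to 5 are there at a start; the rules pass over those that are not, and their reading is None.
At some moment in a run one of jar1, jar2, jar3 may be knocked a few centimetres aside while the robot is not near it.
It also fails if it takes over 210 s, if anything falls off the work surface, if the arm or the gripper's body presses on something with over 40 N, if the wrist force passes 120 N, or if a joint passes its speed limit or range.

### The arm

A 6-joint arm with a two-finger parallel gripper is mounted at the origin on the work surface. World frame = base frame: x ahead of the robot, y to its left, z up, the work surface at z = 0. Lengths are in mm, angles in rad, forces in N, time in s.
With the tool pointing down it reaches from about 325 to 900 mm from the base axis. Payload 6.1 kg.
Tool frame: the origin (TCP) lies at the very end of the fingers, on their centre line; the grasp point (between the pads) lies grip_depth behind it (grip_depth is the distance from the TCP to the grasp point, in mm); z points along the fingers, y is the direction in which the jaws open and shut (so a half turn about z gives the same grasp; the last joint's range is limited). The gripper opens to 85 mm and grips with 20 to 120 N. Pads are 22 mm wide; open, the fingers measure 114 mm over their backs; the gripper's body (76 mm by 85 mm) begins 54 mm behind the grasp point. The pads swing forward as they close: fully open they stand 13 mm farther back than shut.
Start: joints at [0.982, 0.22, 1.526, -0, 1.395, -0.126], TCP at [279.032, 559.247, 205.6] pointing down, gripper open.
Joint ranges: [-2.98, 2.98], [-0.91, 2.08], [0.09, 2.57], [-1.24, 4.39], [0.2, 2.65], [-2.68, 2.68]. Speed limits (rad/s): [2.57, 2.57, 3.01, 3.14, 3.14, 3.14].

### API

Orientations are given as a unit quaternion [x, y, z, w].
In Python, from station import * gives the robot as it stands. Calls block until the motion is done:
- move_ptp(position, orientation): joint-space move of the TCP to a pose.
- line_to(position, attitude=None, vel=150): straight line of the TCP; attitude=None keeps the orientation; vel is the mean speed in mm/s.
- goto_joints(angles): joint-space move.
- open_gripper() and close_gripper(force=None): open the fingers fully, or close them until they stop; force is the grip in N (None keeps the last).
- pause(seconds).
- solve_ik(position, orientation): joint angles nearest the present ones, or None.
- observe(): the state.
- read_camera(name): name is "scene" or "top" or "wrist"; returns a dict with "image" (480x640x3 uint8, red, green, blue), "z_map" (480x640 float32, mm along the optical axis (not along the pixel's ray), 0 where there is no reading), "camera_matrix" (3x3 intrinsics, pixels), "dist" ([k1, k2, p1, p2, k3] as OpenCV has them; the pictures are not rectified), "cam_to_world" (4x4, takes a point from camera to world coordinates). Camera axes: x right, y up, looking along -z (the intrinsics and any distortion apply to the point x, -y, -z); pixel columns grow to the right and rows downward; lengths in mm; the calibration is good to about 2 mm. A picture is of the moment at which its call begins.
A pose or a line that the arm cannot do raises IKError and nothing moves.
- finish_job(): hands the job in, once; it reports no verdict.
The state is a dict: "time": time; "joint_pos": joint angles; "dq": joint speeds; "joint_torque": joint torques, N m; "tool_pos": TCP position; "tool_rot": TCP orientation; "ft_force": force on the tool from outside, world axes, zero at the start; "torque": the same for the moment, N m; "finger_gap": finger opening in mm.
Only numpy, scipy, OpenCV 4.12 (cv2) and the standard library are available. Lean on these libraries where they do the work, as an engineer would, in place of code of your own. Each camera call takes 0.05 s, during which the arm holds its last target.

## Working session

There is one attempt and no reset: what is moved stays moved. The work goes in short steps, each a Python script; the robot and the scene stay as the last script left them, time stands still between calls to the robot, and variables do not carry over. Pictures are saved under pics/ and viewed, and the job is handed in when it is done.

```bash
ls; mkdir -p pics; cat > h.py <<'E'
from station import *
import numpy as np, cv2
def save(n,im): cv2.imwrite('pics/'+n+'.png',cv2.cvtColor(im,cv2.COLOR_RGB2BGR))
E
python3 - <<'E'
from h import *
s=observe(); print({k:np.round(v,3) for k,v in s.items()})
for n in ("scene","top","wrist"):
    c=read_camera(n); save(n+'0',c['image']); np.savez('pics/'+n+'0.npz',**c)
    print(n,np.round(c['camera_matrix'],1).tolist(),np.round(c['dist'],3),np.round(c['cam_to_world'],3).tolist())
E
```

```text
pics
{'time': np.float64(0.0), 'joint_pos': array([ 0.982,  0.221,  1.528, -0.   ,  1.395, -0.126]), 'dq': array([-0.   ,  0.001,  0.002,  0.001, -0.001, -0.   ]), 'joint_torque': array([-1.000e-03, -4.969e+01, -3.894e+01, -0.000e+00,  1.100e-02,
       -0.000e+00]), 'tool_pos': array([278.669, 558.683, 204.487]), 'tool_rot': array([ 0.229,  0.973, -0.001, -0.   ]), 'ft_force': array([-0.511,  0.486,  0.008]), 'torque': array([-0.037,  0.008,  0.018]), 'finger_gap': np.float64(85.464)}
scene [[577.4, 0.0, 313.8], [0.0, 577.4, 239.7], [0.0, 0.0, 1.0]] [-0.057  0.     0.     0.     0.   ] [[0.804, -0.503, 0.317, 805.882], [0.595, 0.684, -0.422, -440.364], [-0.004, 0.528, 0.849, 1065.996], [0.0, 0.0, 0.0, 1.0]]
top [[510.2, 0.0, 316.1], [0.0, 510.2, 240.9], [0.0, 0.0, 1.0]] [0.019 0.    0.    0.    0.   ] [[-0.003, 0.997, -0.071, 363.271], [-1.0, -0.003, 0.002, 39.648], [0.002, 0.071, 0.997, 1318.809], [0.0, 0.0, 0.0, 1.0]]
wrist [[334.5, 0.0, 318.4], [0.0, 334.5, 235.4], [0.0, 0.0, 1.0]] [-0.045  0.     0.     0.     0.   ] [[0.445, -0.849, -0.285, 204.54], [0.895, 0.421, 0.145, 594.274], [-0.003, -0.32, 0.948, 373.49], [0.0, 0.0, 0.0, 1.0]]
```

View pics/top0.png

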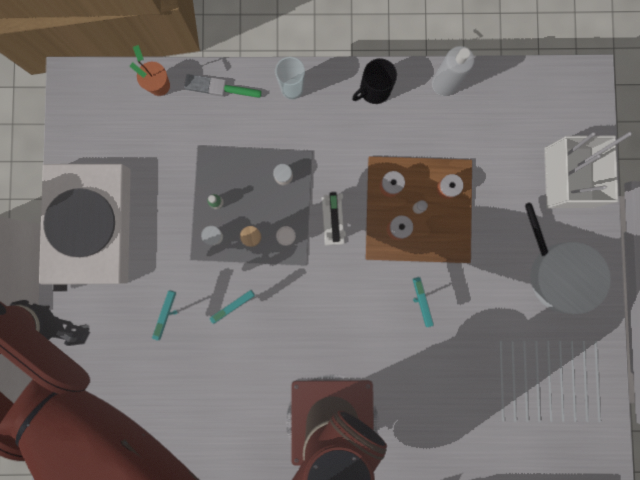

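View pics/scene0.png

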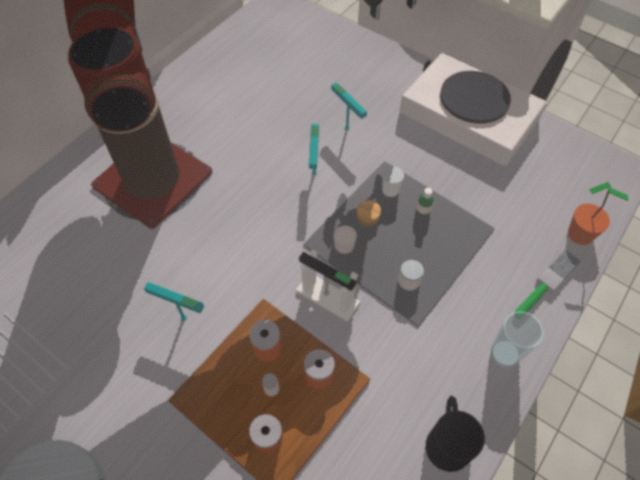

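View pics/wrist0.png

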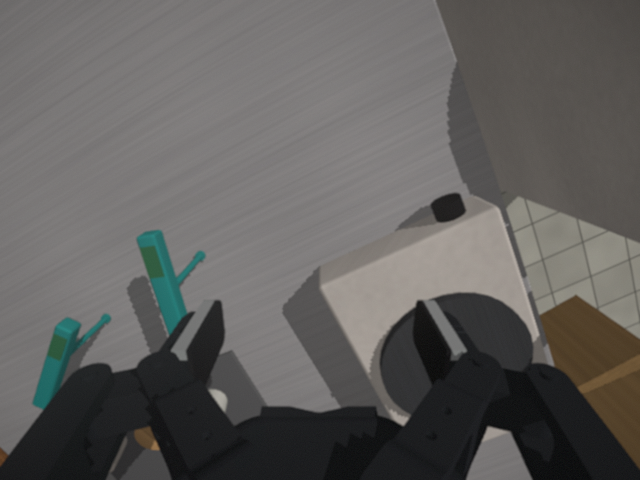

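Top view: tray (252,205) with five things; board (420,208) with three jars at (394,182), (452,185), (402,227) and the salt shaker at (420,207). The black thermometer lies in its stand at (335,217), and the three turquoise ones are look-alikes. Next I measure positions.

```bash
cat >> h.py <<'E'
def rays(c,px):
    px=np.asarray(px,float).reshape(-1,1,2)
    u=cv2.undistortPoints(px,c['camera_matrix'],c['dist']).reshape(-1,2)
    d=np.c_[u[:,0],-u[:,1],-np.ones(len(u))]
    return d
def on_plane(c,px,z):
    T=c['cam_to_world']; d=rays(c,px)@T[:3,:3].T; o=T[:3,3]
    return o+d*((z-o[2])/d[:,2])[:,None]
def cloud(c):
    h,w=c['z_map'].shape; g=np.stack(np.meshgrid(np.arange(w),np.arange(h)),-1).reshape(-1,2)
    T=c['cam_to_world']; P=(rays(c,g)*c['z_map'].reshape(-1,1))@T[:3,:3].T+T[:3,3]
    P[c['z_map'].reshape(-1)==0]=np.nan
    return P.reshape(h,w,3)
def project(c,P):
    T=np.linalg.inv(c['cam_to_world']); q=np.atleast_2d(P)@T[:3,:3].T+T[:3,3]; q=q*[1,-1,-1]
    return cv2.projectPoints(q.reshape(-1,1,3),np.zeros(3),np.zeros(3),c['camera_matrix'],c['dist'])[0].reshape(-1,2)
E
python3 - <<'E'
from h import *
for n in ("top","scene"):
    c=dict(np.load(f'pics/{n}0.npz')); P=cloud(c)
    pts={'top':dict(work=(350,300),tray=(250,205),board=(385,245),j1=(390,176),j2=(456,190),j3=(397,232),bar=(335,225),salt=(420,207),t1=(283,174),t2=(211,236),t3=(250,236),t4=(286,236),t5=(214,201)),
     'scene':dict(work=(240,150),tray=(380,190),board=(230,380),ja=(262,342),jb=(312,372),jc=(262,440),bar=(325,270),t1=(410,266),t2=(396,172),t3=(368,212),t4=(346,240),t5=(428,190),salt=(271,380))}[n]
    for k,(u,v) in pts.items():
        print(n,k,np.round(np.nanmedian(P[v-1:v+2,u-1:u+2].reshape(-1,3),0),0))
    im=cv2.resize(c['image'][130:280,170:490] if n=='top' else c['image'][150:480,160:510],None,fx=2.4 if n=='top' else 1.8,fy=2.4 if n=='top' else 1.8,interpolation=cv2.INTER_CUBIC)
    save('crop_'+n,im)
E
```

```text
top work [304. -49.   0.]
top tray [550. 208.   5.]
top board [ 445. -140.   13.]
top j1 [ 611. -145.   78.]
top j2 [ 578. -310.   64.]
top j3 [ 471. -158.   90.]
top bar [486.  -8. 117.]
top salt [ 536. -221.   62.]
top t1 [621. 119.  55.]
top t2 [465. 296.  65.]
top t3 [467. 204.  34.]
top t4 [467. 113.  39.]
top t5 [551. 288.  74.]
scene work [112. 189.  -0.]
scene tray [452. 283.   7.]
scene board [ 470. -258.   12.]
scene ja [ 495. -184.   90.]
scene jb [ 598. -173.   78.]
scene jc [ 598. -315.   65.]
scene bar [509.  -9. 118.]
scene t1 [621. 126.  56.]
scene t2 [474. 306.  63.]
scene t3 [473. 199.  34.]
scene t4 [478. 109.  41.]
scene t5 [559. 295.  78.]
scene salt [ 545. -223.   61.]
```

View pics/crop_top.png

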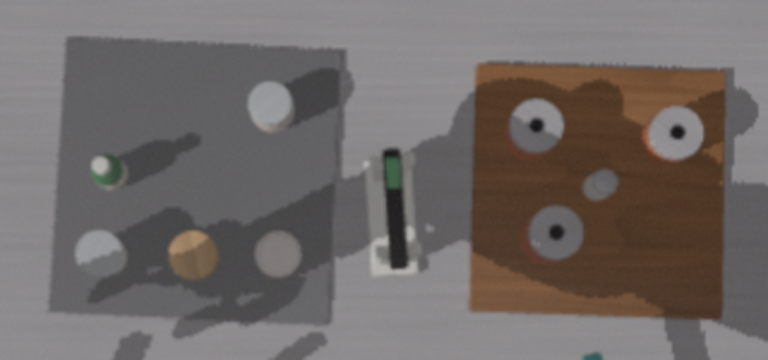

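View pics/crop_scene.png

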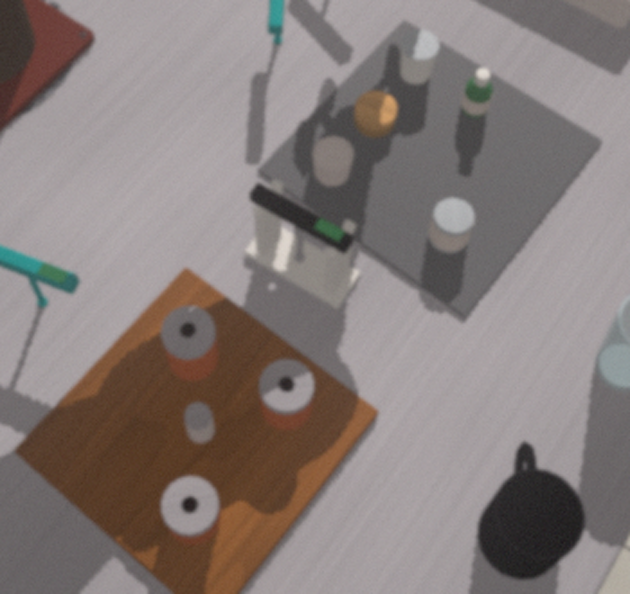

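```bash
python3 - <<'E'
from h import *
cams={n:dict(np.load(f'pics/{n}0.npz')) for n in ("top","scene")}
for n,c in cams.items():
    P=cloud(c)
    px=project(c,[(x,-8.5+np.tan(.065)*(x-510),z) for x in (450,570) for z in (100,118)]); print(n,np.round(px,1))
    x0,y0=(300,170) if n=='top' else (280,230); 
    crop=c['image'][y0:y0+80,x0:x0+100]; im=cv2.resize(crop,None,fx=7,fy=7,interpolation=cv2.INTER_NEAREST)
    for p in px: cv2.circle(im,tuple(int((p[i]+.5-(x0,y0)[i])*7) for i in (0,1)),4,(255,0,0),1)
    save('bar_'+n,im)
E
```

```text
top [[336.7 240.7]
 [337.1 240.2]
 [333.2 191.1]
 [333.5 189.8]]
scene [[299.6 259.6]
 [299.4 254.8]
 [353.2 289.6]
 [353.8 285.2]]
```

View pics/bar_top.png

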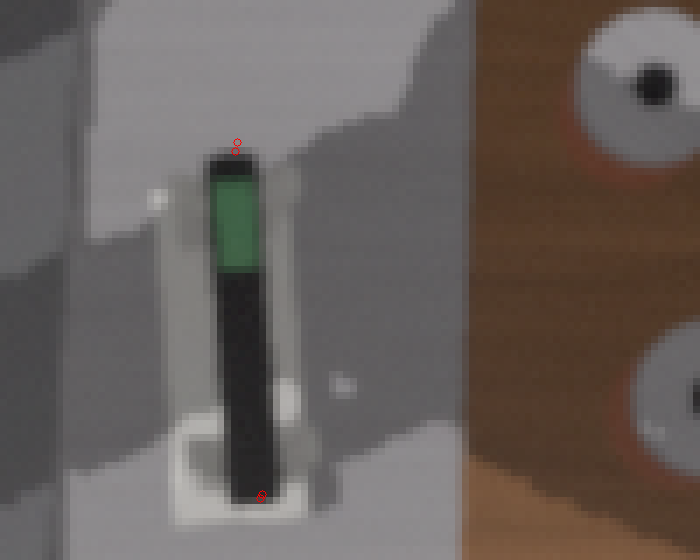

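View pics/bar_scene.png

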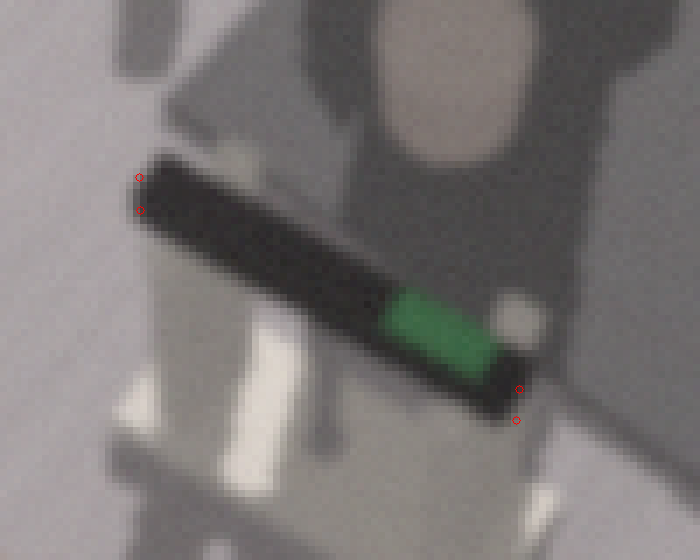

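```bash
cat >> h.py <<'E'
def Q(th):
    a=(th+np.pi/2)/2; return [float(np.cos(a)),float(np.sin(a)),0.,0.]
E
python3 - <<'E'
from h import *
cams={n:dict(np.load(f'pics/{n}0.npz')) for n in ("top","scene")}
c=cams['top']
print(np.round(on_plane(c,[(197.9,145.4),(313.8,150.4),(307.5,264.6),(190.4,259.6)],6),1))
for n,c in cams.items():
    P=cloud(c); P[np.isnan(P)]=-999
    g=c['image'].astype(int).mean(2)
    # tray corners by depth edges: z in 3..9
    reg=(P[...,0]>380)&(P[...,0]<730)&(P[...,1]>40)&(P[...,1]<390)
    reg=(P[...,0]>385)&(P[...,0]<715)&(P[...,1]>45)&(P[...,1]<385)
    m=reg&(P[...,2]>3.5)&(P[...,2]<8.5)
    m=cv2.morphologyEx(m.astype(np.uint8),cv2.MORPH_OPEN,np.ones((3,3)))
    q=P[m>0][:,:2].astype(np.float32); print(n,'tray',cv2.minAreaRect(q), len(q))
    hi=(reg&(P[...,2]>20)&(P[...,1]>45)).astype(np.uint8)
    hi=cv2.morphologyEx(hi,cv2.MORPH_OPEN,np.ones((2,2)))
    nl,L,st,ct=cv2.connectedComponentsWithStats(hi)
    for i in range(1,nl):
        if st[i,4]<40: continue
        p=P[L==i]; zt=np.percentile(p[:,2],85); t=p[abs(p[:,2]-zt)<5]
        (x,y),r=cv2.minEnclosingCircle(t[:,:2].astype(np.float32))
        print(n,np.round(ct[i]),'ztop',round(zt,1),'mean',np.round(t[:,:2].mean(0),1),'circ',round(x,1),round(y,1),round(r,1))
E
```

```text
[[707.2 344.3   6. ]
 [693.3  42.    6. ]
 [395.4  59.1   6. ]
 [409.3 359.9   6. ]]
top tray ((551.4857788085938, 206.7271728515625), (293.32220458984375, 298.17633056640625), 89.86880493164062) 1080
top [284. 174.] ztop 57.3 mean [624.4 119.2] circ 623.5 118.3 22.7
top [216. 202.] ztop 75.2 mean [556.3 291.4] circ 556.9 291.9 8.6
top [213. 236.] ztop 64.4 mean [467.6 295.2] circ 467.8 294.8 22.5
top [252. 237.] ztop 36.7 mean [467.3 200.9] circ 466.8 200.8 25.0
top [287. 236.] ztop 44.4 mean [466.8 111.4] circ 467.3 110.9 23.3
scene tray ((554.1932373046875, 205.9504852294922), (301.6268615722656, 299.363525390625), 86.86019134521484) 4931
scene [393. 180.] ztop 64.5 mean [472.4 296.9] circ 471.2 296.6 25.2
scene [426. 202.] ztop 67.4 mean [561.6 289.9] circ 560.4 291.7 8.3
scene [369. 212.] ztop 36.0 mean [472.  203.8] circ 471.6 204.8 25.9
scene [345. 238.] ztop 44.1 mean [471.1 115.5] circ 470.7 114.2 23.9
scene [412. 274.] ztop 57.3 mean [629.  120.9] circ 628.3 121.1 23.6
```

```bash
python3 - <<'E'
from h import *
th=np.pi/2+.065
for t in (th,th-np.pi):
    print(solve_ik([508,-7.5,230],Q(t)))
move_ptp([508,-7.5,230],Q(th-np.pi)) if solve_ik([508,-7.5,230],Q(th)) is None else move_ptp([508,-7.5,230],Q(th))
pause(.3)
print(np.round(observe()['tool_pos'],1),observe()['tool_rot'],observe()['joint_pos'])
c=read_camera('wrist'); np.savez('pics/w1.npz',**c); save('w1',c['image'])
E
```

```text
[-1.70094139e-01 -7.83943052e-02  1.79577643e+00 -4.44089210e-16
  1.42421053e+00 -1.80589047e+00]
[-1.70094139e-01 -7.83943052e-02  1.79577643e+00 -4.44089210e-16
  1.42421053e+00  1.33570219e+00]
[508.   -7.1 230. ] [-3.28046341e-02  9.99461781e-01  4.83687027e-05 -4.06486552e-05] [-1.69401003e-01 -7.82363703e-02  1.79570395e+00  7.92890896e-05
  1.42422414e+00 -1.80582996e+00]
```

View pics/w1.png

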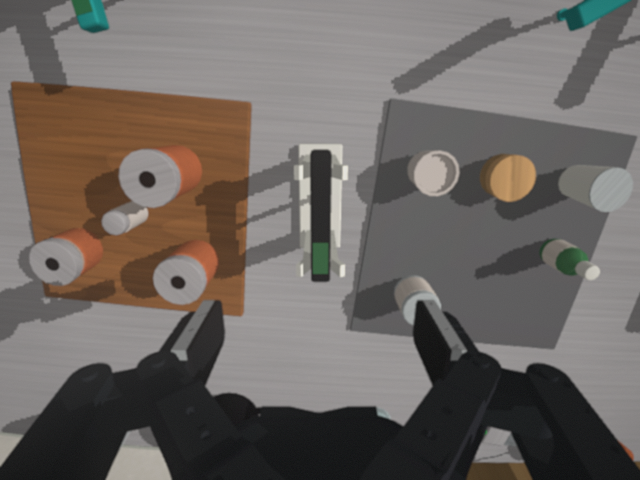

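```bash
python3 - <<'E'
from h import *
c=dict(np.load('pics/w1.npz')); I=c['image']; 
hsv=cv2.cvtColor(I,cv2.COLOR_RGB2HSV)
m=((I.max(2)<60)|((hsv[...,1]>80)&(hsv[...,0]>40)&(hsv[...,0]<90)))
mm=np.zeros_like(m); mm[140:290,295:350]=m[140:290,295:350]
n,L,st,ct=cv2.connectedComponentsWithStats(mm.astype(np.uint8)); i=1+np.argmax(st[1:,4]); print(st[i],ct[i])
cs,_=cv2.findContours((L==i).astype(np.uint8),cv2.RETR_EXTERNAL,cv2.CHAIN_APPROX_NONE)
r=cv2.minAreaRect(cs[0]); b=cv2.boxPoints(r); print(b)
q=on_plane(c,b,118); print(np.round(q,1), np.round(q.mean(0),1), [round(np.linalg.norm(q[k]-q[k-1]),1) for k in range(4)])
ys,xs=np.nonzero(L==i)
print('line',cv2.fitLine(on_plane(c,np.c_[xs,ys],118)[:,:2].astype(np.float32),cv2.DIST_L2,0,.01,.01).ravel())
for k,p,z in (('jar2',(52,264),66),('jar3',(178,282),78),('jar4',(147,179),90)):
    print(k,np.round(on_plane(c,[p],z)[0],1))
save('w1c',cv2.resize(I[130:300,270:370],None,fx=3.4,fy=3.4,interpolation=cv2.INTER_CUBIC))
print(c['cam_to_world'])
E
```

```text
[ 311  151   20  130 2242] [320.14183764 212.01516503]
[[311. 151.]
 [330. 151.]
 [330. 280.]
 [311. 280.]]
[[447.3 -18.9 118. ]
 [446.2  -3.4 118. ]
 [562.5   5.7 118. ]
 [563.7 -11.9 118. ]] [504.9  -7.1 118. ] [np.float64(116.6), np.float64(15.6), np.float64(116.6), np.float64(17.6)]
line [ 9.9779618e-01  6.6353627e-02  4.9937741e+02 -7.8467507e+00]
jar2 [ 590.8 -301.6   66. ]
jar3 [ 595.8 -153.9   78. ]
jar4 [ 484.3 -170.9   90. ]
[[-6.69165958e-02 -9.45559526e-01 -3.18495450e-01  4.25238520e+02]
 [ 9.97757738e-01 -6.38287055e-02 -2.01343870e-02 -1.39566494e+01]
 [-1.29089093e-03 -3.19128625e-01  9.47710533e-01  3.98838420e+02]
 [ 0.00000000e+00  0.00000000e+00  0.00000000e+00  1.00000000e+00]]
```

View pics/w1c.png

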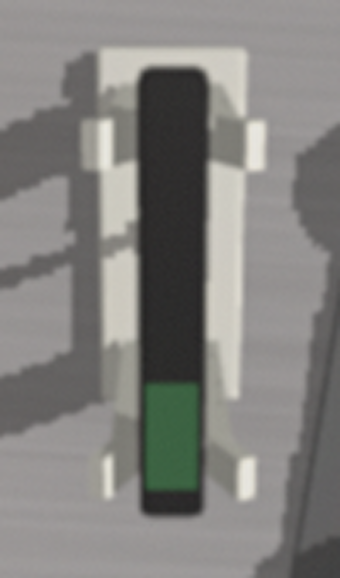

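The bar is centred at (506, -7.4) with its axis at 0.066 rad. The wrist picture shows it in the white stand at pixel (320,215): black with a green mark, so it's the real one and not turquoise. I'll grip it, lift it and check it.

```bash
cat >> h.py <<'E'
TH=np.pi/2+.0665
def st(): 
    s=observe(); print('t',round(float(s['time']),1),'tcp',np.round(s['tool_pos'],1),'F',np.round(s['ft_force'],2),'gap',round(float(s['finger_gap']),1)); return s
E
python3 - <<'E'
from h import *
print(np.round(on_plane(dict(np.load('pics/w1.npz')),[(270+90/3.4,130+143/3.4),(270+250/3.4,130+143/3.4),(270+103/3.4,130+478/3.4),(270+246/3.4,130+478/3.4)],116),1))
line_to([506.3,-7.4,150],Q(TH),vel=150)
line_to([506.3,-7.4,90.3],vel=70); st()
close_gripper(60); st()
line_to([506.3,-7.4,160],vel=60); pause(.3); st()
line_to([506.3,-7.4,240],vel=120); pause(.3); st()
for n in ('scene','top','wrist'):
    c=read_camera(n); np.savez(f'pics/{n}2.npz',**c); save(n+'2',c['image'])
E
```

```text
[[465.5 -30.1 116. ]
 [462.8   9.3 116. ]
 [555.7 -22.4 116. ]
 [553.1  16.5 116. ]]
t 4.4 tcp [506.7  -7.5  90.7] F [-0.1   0.04 -0.2 ] gap 85.6
t 5.0 tcp [506.5  -7.4  90.7] F [-0.84  1.58  3.54] gap 14.4
t 6.7 tcp [506.2  -7.4 159.8] F [-0.31  0.77 -1.03] gap 14.1
t 7.8 tcp [505.9  -7.4 239.3] F [-0.27 -0.59 -0.8 ] gap 14.3
```

View pics/scene2.png

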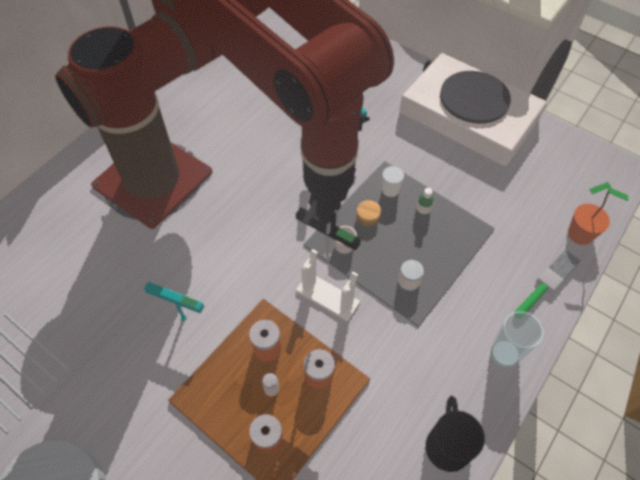

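View pics/wrist2.png

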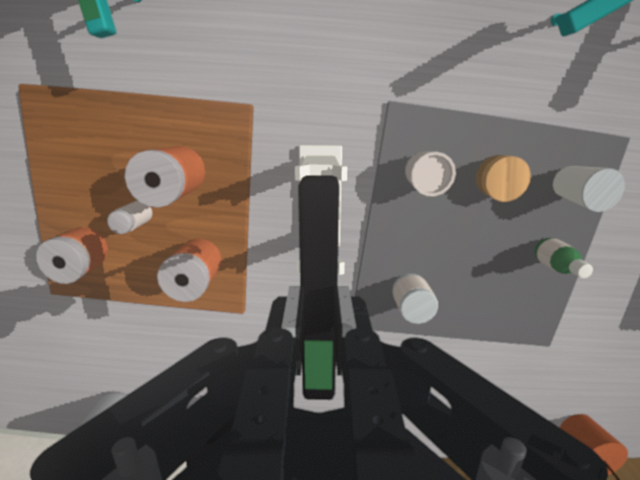

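```bash
python3 - <<'E'
from h import *
c=dict(np.load('pics/scene2.npz'))
zc=240+18.7
a=.0665; pts=[(506+s*60*np.cos(a),-7.4+s*60*np.sin(a),zc+9) for s in (-1,1)]+[(506,-7.4,zc-94)]
px=project(c,pts); print(px)
im=cv2.resize(c['image'][180:310,270:380],None,fx=5,fy=5,interpolation=cv2.INTER_CUBIC)
for p in px: cv2.circle(im,(int((p[0]+.5-270)*5),int((p[1]+.5-180)*5)),4,(255,0,0),1)
save('s2c',im)
E
```

```text
[[295.68572164 208.31805272]
 [357.11955721 240.8844196 ]
 [325.08049557 255.69446157]]
```

View pics/s2c.png

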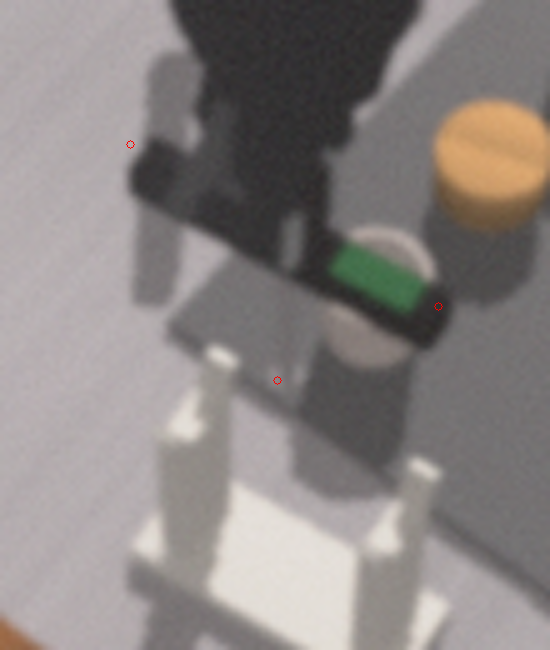

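```bash
python3 - <<'E'
from h import *
c=dict(np.load('pics/scene2.npz')); P=cloud(c)
g=c['image'][225:275,305:350].astype(float).mean(2)
g=np.clip((g-60)/(140-60),0,1)*255
save('s2d',cv2.resize(np.repeat(g.astype(np.uint8)[...,None],3,2),None,fx=12,fy=12,interpolation=cv2.INTER_CUBIC))
# depth of bar top along
for u,v in ((299,213),(301,214),(320,226),(342,234),(350,237),(356,241)): print((u,v),np.round(P[v,u],1))
z=P[230:270,310:345,2]; ys,xs=np.nonzero((z>90)&(z<240)); 
S=P[230:270,310:345][ys,xs]; k=(abs(S[:,0]-506)<20)&(abs(S[:,1]+8)<20); print(np.round(np.c_[xs+310,ys+230,S][k],0)[:60])
E
```

```text
(299, 213) [455.3 -14.4 265.2]
(301, 214) [501.9 -66.4 363.7]
(320, 226) [522.1 -46.4 325.1]
(342, 234) [538.3  -6.9 267.2]
(350, 237) [552.7  -4.7 268.8]
(356, 241) [563.7  -3.2 265. ]
[[325. 235. 506.  -9. 236.]
 [326. 235. 508.  -9. 239.]
 [325. 236. 507. -10. 235.]
 [326. 236. 508. -10. 236.]
 [327. 236. 510.  -9. 237.]
 [328. 236. 511.  -7. 236.]
 [325. 237. 506.  -9. 229.]
 [326. 237. 508.  -9. 233.]
 [327. 237. 510.  -9. 234.]
 [328. 237. 510.  -6. 231.]
 [325. 238. 507. -10. 230.]
 [326. 238. 508.  -9. 229.]
 [327. 238. 510.  -9. 231.]
 [328. 238. 511.  -7. 228.]
 [325. 239. 507. -10. 226.]
 [326. 239. 509. -10. 227.]
 [327. 239. 509.  -7. 224.]
 [328. 239. 512.  -8. 228.]
 [325. 240. 505.  -8. 218.]
 [326. 240. 509. -10. 226.]
 [327. 240. 510.  -9. 224.]
 [328. 240. 511.  -6. 222.]
 [325. 241. 506.  -9. 217.]
 [326. 241. 509. -10. 221.]
 [327. 241. 510.  -8. 219.]
 [328. 241. 510.  -6. 218.]
 [325. 242. 507. -10. 216.]
 [326. 242. 507.  -7. 212.]
 [327. 242. 510.  -9. 218.]
 [328. 242. 511.  -6. 215.]
 [325. 243. 506.  -9. 211.]
 [326. 243. 509. -10. 214.]
 [327. 243. 511.  -9. 216.]
 [328. 243. 511.  -6. 211.]
 [325. 244. 506.  -9. 207.]
 [326. 244. 510. -11. 213.]
 [327. 244. 510.  -8. 209.]
 [328. 244. 512.  -8. 211.]
 [325. 245. 506.  -9. 204.]
 [326. 245. 509.  -9. 206.]
 [327. 245. 510.  -9. 208.]
 [328. 245. 511.  -6. 205.]
 [325. 246. 506.  -8. 200.]
 [326. 246. 509.  -9. 204.]
 [327. 246. 509.  -7. 201.]
 [328. 246. 512.  -8. 204.]
 [325. 247. 506.  -9. 197.]
 [326. 247. 508.  -9. 199.]
 [327. 247. 510.  -7. 199.]
 [328. 247. 512.  -7. 200.]
 [325. 248. 506.  -9. 194.]
 [326. 248. 508.  -8. 194.]
 [327. 248. 510.  -8. 196.]
 [328. 248. 512.  -8. 198.]
 [325. 249. 507. -10. 192.]
 [326. 249. 509.  -9. 194.]
 [327. 249. 509.  -7. 190.]
 [328. 249. 511.  -5. 190.]
 [325. 250. 506.  -8. 185.]
 [326. 250. 509.  -9. 190.]]
```

View pics/s2d.png

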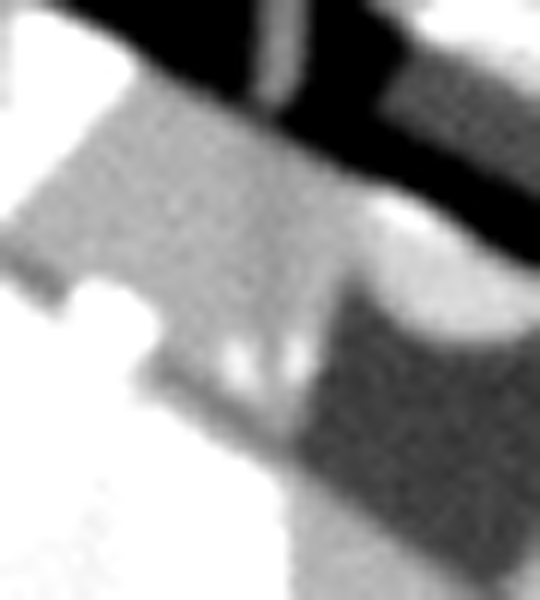

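```bash
cat >> h.py <<'E'
LID={'jar2':66,'jar3':78,'jar4':90}
def spots(c,zs=LID):
    """dark blobs ringed by lid; returns candidate pixel+xy on each lid plane where depth agrees"""
    P=cloud(c); I=c['image'].astype(np.float32); V=I.max(2)
    bg=cv2.dilate(V,np.ones((9,9)))  # local brightness
    m=((V<60)&(bg>90)).astype(np.uint8)
    n,L,s,ct=cv2.connectedComponentsWithStats(m); out=[]
    for i in range(1,n):
        if not 10<=s[i,4]<=400: continue
        asp=s[i,2]/s[i,3]
        if not .5<asp<2: continue
        u,v=ct[i]; r=int(max(s[i,2],s[i,3]))+2
        w=P[int(v)-r:int(v)+r+1,int(u)-r:int(u)+r+1]
        if w.size==0: continue
        z=np.nanmedian(w[...,2])
        for k,h in zs.items():
            if abs(z-h)<5:
                p=on_plane(c,[(u,v)],h)[0]
                if 380<p[0]<720 and (-400<p[1]<-40 or p[1]>20): out.append((k,(round(u,1),round(v,1)),np.round(p[:2],1),int(s[i,4]),round(float(z),1)))
    return out
def touch(xy,lid,name):
    x,y=xy; zt=lid+75.3
    line_to([x,y,zt+8],vel=60); pause(.4)
    f0=np.mean([observe()['ft_force'] for _ in range(3)],0)
    z=zt+8
    while z>zt-9:
        z-=1; line_to([x,y,z],vel=15); f=observe()['ft_force']-f0
        if f[2]>2.5: break
    pause(.5); f=observe()['ft_force']-f0
    print(name,'contact at z',z,'(exp %.1f)'%zt,'dF',np.round(f,2)); st()
E
python3 - <<'E'
from h import *
for n in ('scene','top','wrist'):
    c=dict(np.load(f'pics/{n}2.npz'))
    for o in spots(c): print(n,o)
E
```

```text
scene ('jar2', (np.float64(265.0), np.float64(429.7)), array([ 592.2, -298.6]), 26, 65.6)
top ('jar2', (np.float64(451.9), np.float64(184.6)), array([ 591. , -300.1]), 17, 65.4)
top ('jar4', (np.float64(401.4), np.float64(226.4)), array([ 484.9, -169.4]), 15, 89.7)
wrist ('jar4', (np.float64(152.0), np.float64(179.3)), array([ 484.3, -171.2]), 129, 90.7)
wrist ('jar2', (np.float64(58.4), np.float64(262.0)), array([ 590.7, -301.8]), 82, 66.8)
wrist ('jar3', (np.float64(181.2), np.float64(279.6)), array([ 595.8, -154.4]), 88, 78.7)
```

```bash
python3 - <<'E'
from h import *
line_to([591,-300.5,240],vel=250); pause(.2)
for n in ('top','scene'):
    for o in spots(read_camera(n)): print(n,o)
touch((591,-300.5),66,'jar2')
c=read_camera('scene'); save('t2',cv2.resize(c['image'][330:480,200:400],None,fx=4,fy=4,interpolation=cv2.INTER_CUBIC))
line_to([591,-300.5,240],vel=150)
line_to([596.3,-153.3,240],vel=250); pause(.2)
for n in ('top','scene'):
    for o in spots(read_camera(n)): print(n,o)
c=read_camera('scene'); save('t2b',c['image'])
E
```

```text
top ('jar3', (np.float64(393.1), np.float64(181.5)), array([ 596.9, -152.8]), 15, 77.5)
top ('jar2', (np.float64(451.9), np.float64(184.6)), array([ 591. , -300.1]), 17, 66.5)
top ('jar4', (np.float64(401.3), np.float64(226.5)), array([ 484.7, -169.2]), 14, 89.6)
scene ('jar2', (np.float64(286.1), np.float64(418.3)), array([ 609.2, -261.9]), 68, 63.7)
scene ('jar2', (np.float64(264.9), np.float64(429.8)), array([ 592.4, -298.8]), 19, 65.5)
jar2 contact at z 140.3 (exp 141.3) dF [0.34 0.03 5.71]
t 14.4 tcp [ 591.6 -300.9  141.5] F [0.1  0.6  4.85] gap 14.2
```

View pics/t2.png

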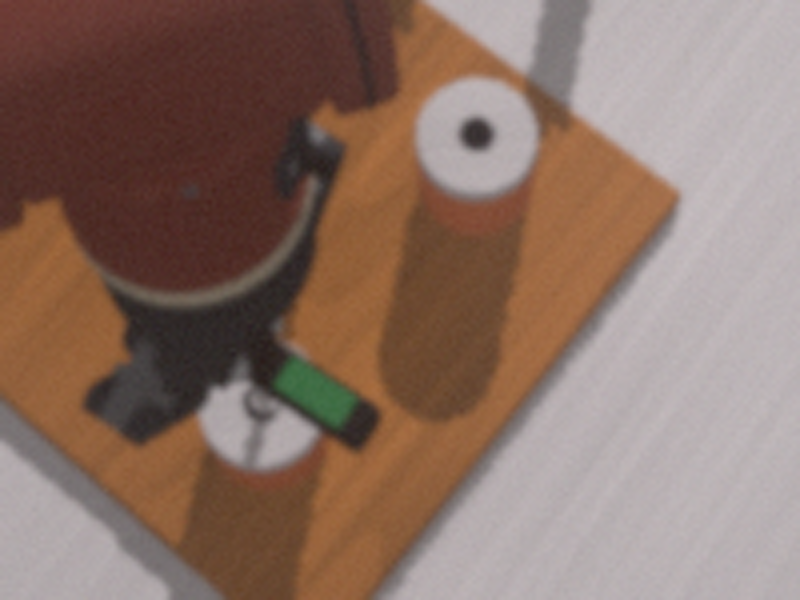

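View pics/t2b.png

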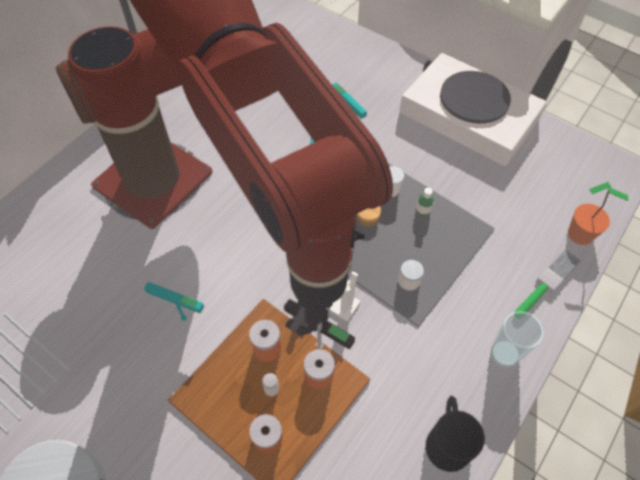

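The jar2 touch is centred: the tip sits on the dark spot at crop (260,405), with 5.7 N. jar3's spot is unmoved at (319,363), so it's next, then jar4.

```bash
python3 - <<'E'
from h import *
touch((596.5,-153.3),78,'jar3')
c=read_camera('scene'); save('t3',cv2.resize(c['image'][310:460,220:420],None,fx=4,fy=4,interpolation=cv2.INTER_CUBIC))
line_to([596.5,-153.3,240],vel=150)
line_to([485.3,-169.8,240],vel=250); pause(.2)
c=read_camera('scene'); save('t3b',c['image'])
for o in spots(c)+spots(read_camera('wrist')): print(o)
E
```

```text
jar3 contact at z 153.3 (exp 153.3) dF [-0.4  -0.58  6.13]
t 20.7 tcp [ 596.7 -153.4  153.6] F [0.31 0.1  4.61] gap 14.6
('jar2', (np.float64(264.9), np.float64(430.0)), array([ 592.4, -299. ]), 20, 65.7)
('jar2', (np.float64(199.1), np.float64(287.2)), array([ 590.1, -301.4]), 83, 66.6)
```

View pics/t3.png

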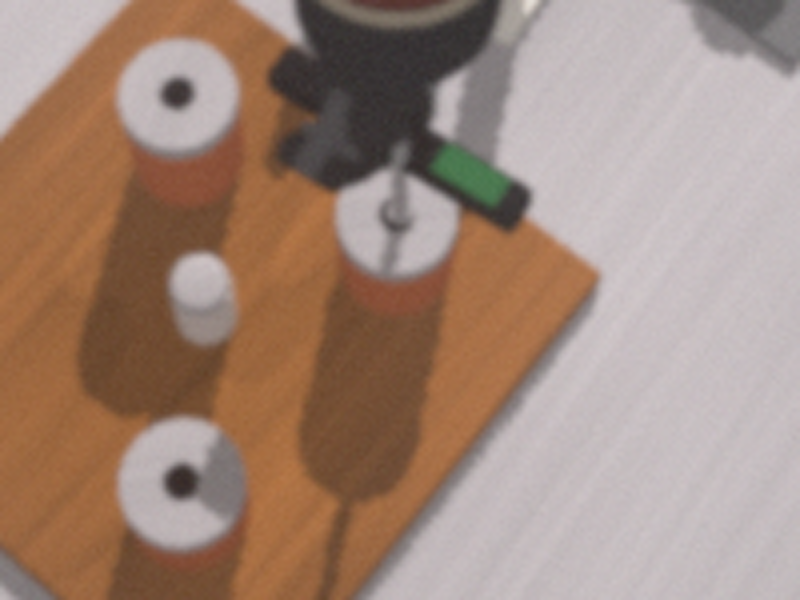

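View pics/t3b.png

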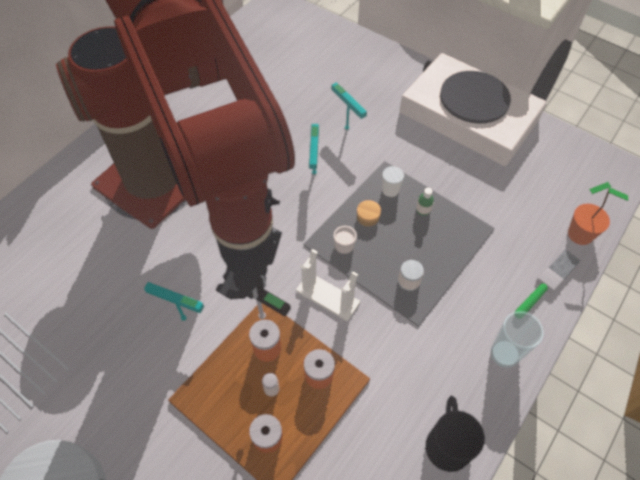

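jar3 is centred too (tip at crop (397,218), 6 N). jar4's spot is unchanged at (264,333). I'll touch jar4, then lay the thermometer back.

```bash
python3 - <<'E'
from h import *
touch((485.5,-169.7),90,'jar4')
c=read_camera('scene'); save('t4',cv2.resize(c['image'][280:430,180:380],None,fx=4,fy=4,interpolation=cv2.INTER_CUBIC))
line_to([485.5,-169.7,250],vel=150)
line_to([506.8,-7.4,250],vel=200); pause(.2)
c=read_camera('scene'); save('t4b',cv2.resize(c['image'][180:330,260:460],None,fx=4,fy=4,interpolation=cv2.INTER_CUBIC)); st()
E
```

```text
jar4 contact at z 164.3 (exp 165.3) dF [0.12 0.43 6.29]
t 26.8 tcp [ 486.3 -170.1  165.5] F [0.23 0.23 5.31] gap 14.2
t 28.8 tcp [506.8  -8.3 250. ] F [-0.45 -0.77 -0.61] gap 14.3
```

View pics/t4.png

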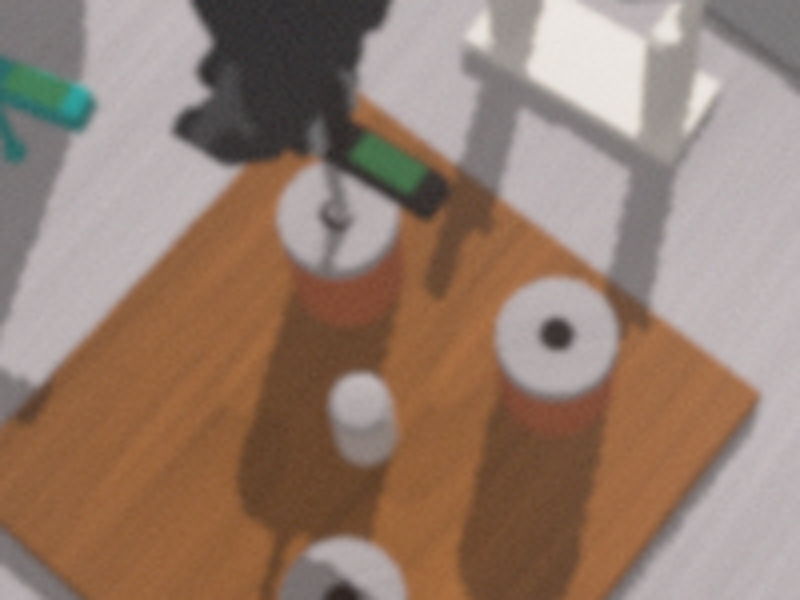

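View pics/t4b.png

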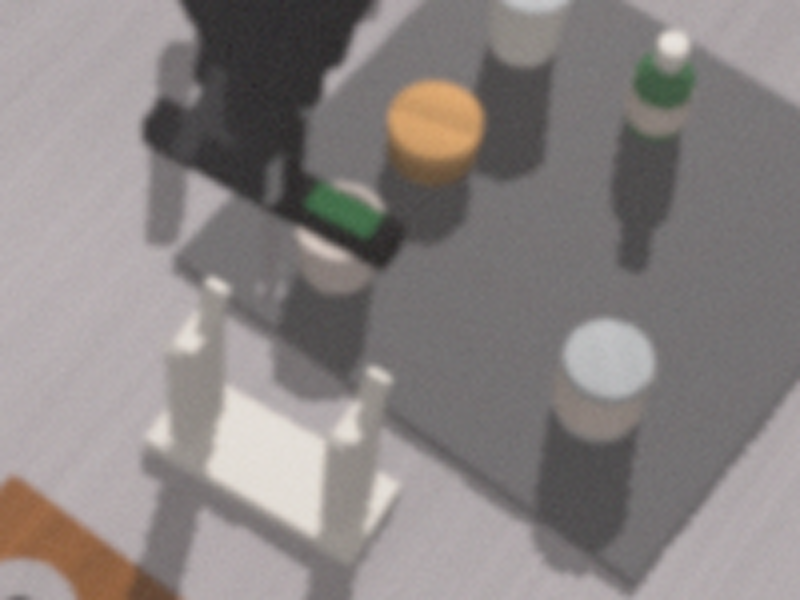

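jar4 is centred as well (tip at crop (335,215), 6.3 N). Now the thermometer goes back into the stand.

```bash
python3 - <<'E'
from h import *
line_to([506.6,-7.4,130],vel=120); pause(.2)
f0=observe()['ft_force']
z=105
line_to([506.6,-7.4,z],vel=50)
while z>88:
    z-=1; line_to([506.6,-7.4,z],vel=15); f=observe()['ft_force']-f0
    if f[2]>3: break
print(z,np.round(f,2)); st()
open_gripper(); pause(.3); st()
line_to([506.6,-7.4,140],vel=60); line_to([506.6,-7.4,230],vel=150); pause(.3); st()
for n in ('wrist','top','scene'):
    c=read_camera(n); np.savez(f'pics/{n}5.npz',**c); save(n+'5',c['image'])
E
```

```text
90 [-2.04  1.95  5.08]
t 34.5 tcp [506.7  -7.3  90.6] F [-2.29  1.92  5.07] gap 14.2
t 35.5 tcp [506.6  -7.4  90. ] F [-0.12 -0.43  0.14] gap 85.5
t 37.6 tcp [506.2  -7.3 229.1] F [-0.22  0.43  0.53] gap 85.3
```

View pics/wrist5.png

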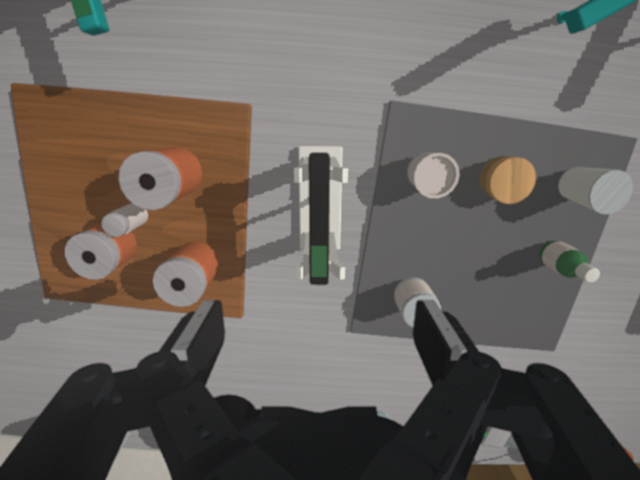

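View pics/scene5.png

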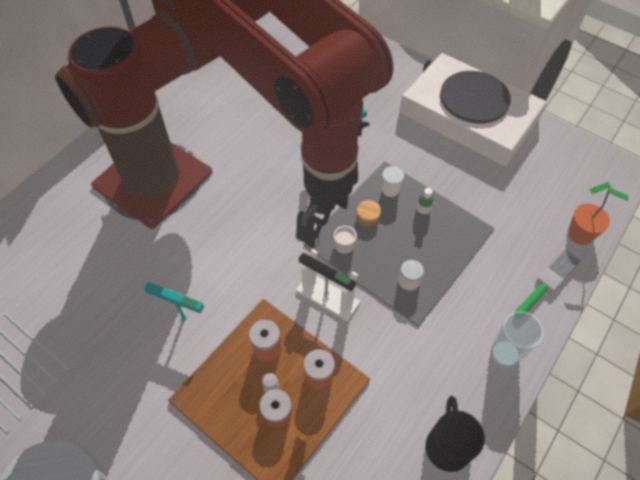

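jar2 has been knocked towards the salt shaker: its spot is now at wrist (89,257), was (52,264). The thermometer lies in its stand at (319,218). I'll re-measure everything.

```bash
python3 - <<'E'
from h import *
for n in ('top','scene','wrist'):
    c=dict(np.load(f'pics/{n}5.npz'))
    for o in spots(c): print(n,o)
    P=cloud(c); P[np.isnan(P)]=-999
    m=(P[...,2]>55)&(P[...,2]<64.5)&(P[...,0]>490)&(P[...,0]<590)&(P[...,1]<-190)&(P[...,1]>-270)
    hsv=cv2.cvtColor(c['image'],cv2.COLOR_RGB2HSV); m&=hsv[...,1]<60
    k,L,s,ct=cv2.connectedComponentsWithStats(m.astype(np.uint8))
    for i in range(1,k):
        if s[i,4]<15: continue
        q=P[L==i]; q=q[q[:,2]>58]; (x,y),r=cv2.minEnclosingCircle(q[:,:2].astype(np.float32)); print(n,'salt?',np.round(ct[i]),s[i,4],round(x,1),round(y,1),round(r,1),np.median(q[:,2]))
c=dict(np.load('pics/wrist5.npz'))
save('w5c',cv2.resize(c['image'][130:320,10:250],None,fx=3.2,fy=3.2,interpolation=cv2.INTER_CUBIC))
P=cloud(c); P[np.isnan(P)]=-999
hi=((P[...,2]>18)&(P[...,2]<100)&(P[...,0]>385)&(P[...,0]<690)&(P[...,1]>52)&(P[...,1]<385)).astype(np.uint8)
k,L,s,ct=cv2.connectedComponentsWithStats(hi)
for i in range(1,k):
    if s[i,4]<100: continue
    p=P[L==i]; zt=np.percentile(p[:,2],90); t=p[abs(p[:,2]-zt)<4]; (x,y),r=cv2.minEnclosingCircle(t[:,:2].astype(np.float32)); print(np.round(ct[i]),round(zt,1),round(x,1),round(y,1),round(r,1))
E
```

```text
top ('jar2', (np.float64(433.9), np.float64(190.3)), array([ 576.9, -255.3]), 18, 65.9)
top ('jar4', (np.float64(401.4), np.float64(226.4)), array([ 484.9, -169.4]), 15, 89.6)
top salt? [433. 199.] 15 556.2 -255.6 8.3 63.06078613923455
top salt? [422. 205.] 74 541.0 -225.8 12.8 61.79367965363508
scene ('jar3', (np.float64(318.6), np.float64(363.0)), array([ 597.9, -152. ]), 11, 77.5)
scene ('jar2', (np.float64(274.9), np.float64(404.3)), array([ 578.7, -254.3]), 20, 65.7)
scene salt? [269. 381.] 160 543.4 -225.4 13.2 61.17410361287648
scene salt? [272. 393.] 19 560.8 -242.8 7.3 63.45204594575125
scene salt? [282. 396.] 34 577.5 -235.9 13.2 63.52890816694946
scene salt? [266. 397.] 15 558.1 -252.4 7.8 63.441720340316465
wrist ('jar4', (np.float64(146.7), np.float64(181.3)), array([ 484.4, -171.2]), 142, 90.7)
wrist ('jar2', (np.float64(88.3), np.float64(256.9)), array([ 576.6, -256.9]), 100, 66.8)
wrist ('jar3', (np.float64(177.4), np.float64(284.2)), array([ 595.9, -154.4]), 105, 78.6)
wrist salt? [115. 224.] 528 539.5 -226.5 13.7 62.547981153003605
wrist salt? [106. 244.] 241 570.7 -250.2 25.7 61.30573857067816
[434. 174.] 46.4 466.3 112.7 24.3
[510. 179.] 35.7 466.0 203.1 26.4
[599. 189.] 63.8 466.9 296.1 24.4
[569. 262.] 77.6 555.9 292.3 9.2
[412. 298.] 56.7 623.6 120.2 23.0
```

View pics/w5c.png

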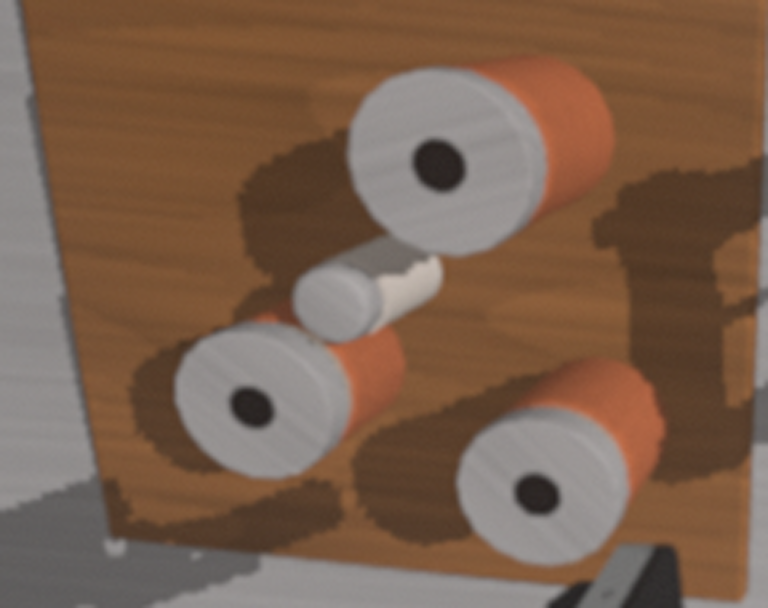

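```bash
cat > plan.py <<'E'
from h import *
T=np.array([551.3,201.4]); a=-.052; R=np.array([[np.cos(a),-np.sin(a)],[np.sin(a),np.cos(a)]])
things=[(467,112.5,24),(466.5,203,25.5),(467.5,296,23.5),(557,292,17),(624.5,119.8,23)]
rng=np.random.default_rng(0)
def dr(c,th,p):  # distance of point p to finger rects about c
    u=np.array([np.cos(th),np.sin(th)]); v=np.array([-u[1],u[0]]); d=np.asarray(p)-c; s,t=abs(d@u),abs(d@v)
    return np.hypot(max(25-s,0,s-58),max(t-12,0))
angs=np.linspace(0,np.pi,36,endpoint=False)
g=[T+R@np.array([x,y]) for x in np.arange(-110,111,6) for y in np.arange(-110,111,6)]
g=[p for p in g if min(np.hypot(p[0]-t[0],p[1]-t[1])-t[2]-27 for t in things)>14]
C=[]
for p in g:
    j=min(np.hypot(p[0]-t[0],p[1]-t[1])-t[2]-27 for t in things)
    F=[min(dr(p,th,t[:2])-t[2] for t in things) for th in angs]
    C.append((p,j,F))
print(len(C))
best=(-1,)
for i,A in enumerate(C):
  for k,B in enumerate(C):
    if np.hypot(*(A[0]-B[0]))<54+18: continue
    fb=max((min(F,dr(B[0],th,A[0])-27),th) for F,th in zip(B[2],angs)); 
    fa=max(zip(A[2],angs)); s2=min(fa[0],fb[0],A[1],B[1],np.hypot(*(A[0]-B[0]))-54)
    if s2<=best[0]: continue
    for D in C:
        if min(np.hypot(*(D[0]-A[0])),np.hypot(*(D[0]-B[0])))-54<=best[0] or D[1]<=best[0]: continue
        fd=max((min(F,dr(D[0],th,A[0])-27,dr(D[0],th,B[0])-27),th) for F,th in zip(D[2],angs))
        s=min(s2,fd[0],D[1],np.hypot(*(A[0]-D[0]))-54,np.hypot(*(D[0]-B[0]))-54)
        if s>best[0]: best=(s,[(np.round(p,1),round(np.degrees(f[1])),round(f[0],1)) for p,f in ((A[0],fa),(B[0],fb),(D[0],fd))]); s2=min(s2,1e9)
print(best)
E
timeout 500 python3 plan.py
```

```text
421
(np.float64(39.80786920420629), [(array([560.9, 192.9]), 50, np.float64(39.8)), (array([657.7, 205.9]), 130, np.float64(43.5)), (array([662.7, 301.7]), 145, np.float64(42.4))])
```

```bash
python3 - <<'E'
from h import *
for n in ('top','scene'):
    c=dict(np.load(f'pics/{n}5.npz')); 
    T=np.array([551.3,201.4]); a=-.052; R=np.array([[np.cos(a),-np.sin(a)],[np.sin(a),np.cos(a)]])
    q=[np.r_[T+R@np.array(p),6] for p in ((150,150),(150,-150),(-150,-150),(-150,150),(150,150))]
    im=c['image'].copy(); px=project(c,q)
    cv2.polylines(im,[np.round(px).astype(int)],False,(255,0,0),1)
    x0,y0,w,h=(180,130,160,150) if n=='top' else (290,150,220,190)
    save('tray_'+n,cv2.resize(im[y0:y0+h,x0:x0+w],None,fx=3.5,fy=3.5,interpolation=cv2.INTER_CUBIC)[:600])
E
```

```text
(no output)
```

View pics/tray_top.png

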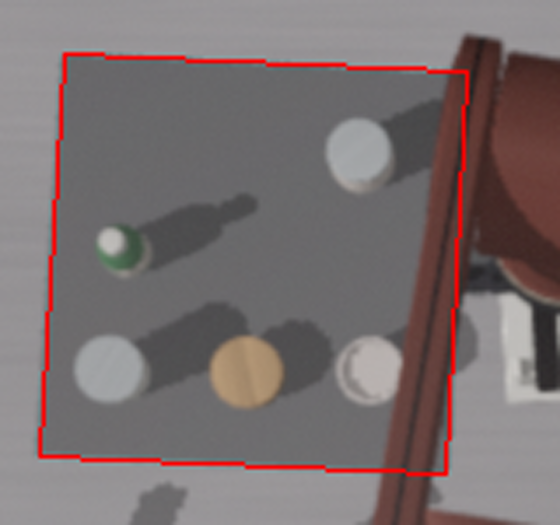

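View pics/tray_scene.png

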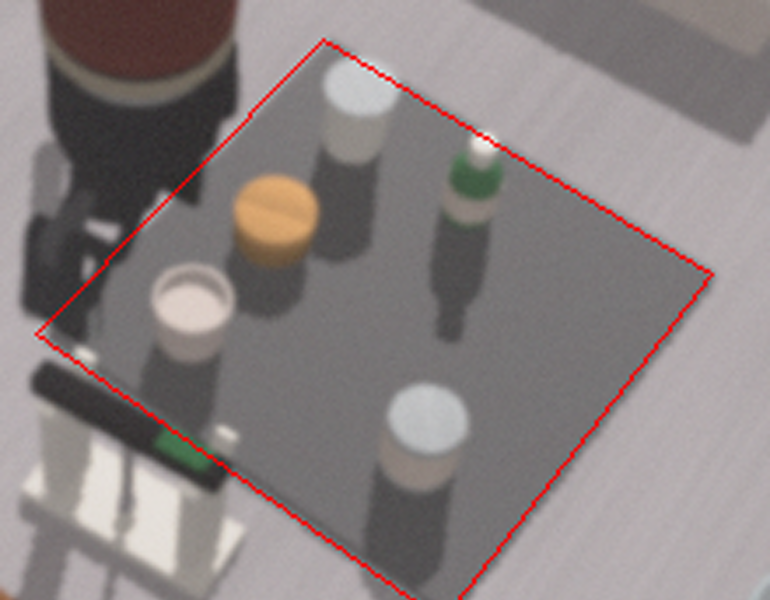

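The tray outline fits both views. Placing plan: jar4 at (561,193), jar3 at (656,206) and jar2 at (659,299), each with about 40 mm clearance. jar4 goes first.

```bash
cat >> h.py <<'E'
def QB(pos,thd):
    best=None
    for k in (0,1):
        q=Q(np.radians(thd)+k*np.pi); j=solve_ik(list(pos),q)
        if j is not None and (best is None or abs(j[5])<best[0]): best=(abs(j[5]),q,j)
    print('ik',np.round(best[2],2)); return best[1]
def pick(xy,lid,thd,zc=250):
    x,y=xy; q=QB([x,y,zc],thd)
    move_ptp([x,y,zc],q); pause(.2)
    zg=lid-40.7
    line_to([x,y,lid+25],vel=150); line_to([x,y,zg],vel=60); pause(.2); st()
    close_gripper(70); s=st()
    line_to([x,y,zg+30],vel=60); line_to([x,y,zc],vel=150); pause(.2); st()
    return zg
def place(xy,lid,thd,zc=250):
    x,y=xy; q=QB([x,y,zc],thd)
    move_ptp([x,y,zc],q); pause(.4)
    return q
def lower(xy,lid,zc=250):
    x,y=xy; z0=lid-40.7-6
    line_to([x,y,z0+25],vel=120); pause(.2); f0=observe()['ft_force']
    line_to([x,y,z0+5],vel=40); z=z0+5
    while z>z0-4:
        z-=1; line_to([x,y,z],vel=15); f=observe()['ft_force']-f0
        if f[2]>3: break
    print('down at',z,'exp',z0,np.round(f,2)); st()
    open_gripper(); pause(.3); st()
    line_to([x,y,z+40],vel=60); line_to([x,y,zc],vel=150); pause(.2)
E
python3 - <<'E'
from h import *
pick((485,-170),90,45)
for n in ('scene','wrist'):
    c=read_camera(n); save('p4'+n,c['image'])
E
```

```text
ik [-0.49 -0.07  1.76 -0.    1.46 -1.28]
t 41.1 tcp [ 485.3 -170.1   49.7] F [-0.12 -0.15  0.13] gap 85.7
t 41.5 tcp [ 485.6 -170.2   50.1] F [-1.    0.65  6.3 ] gap 51.2
t 43.7 tcp [ 484.6 -169.8  249.1] F [ 0.71  0.43 -2.53] gap 51.5
```

View pics/p4scene.png

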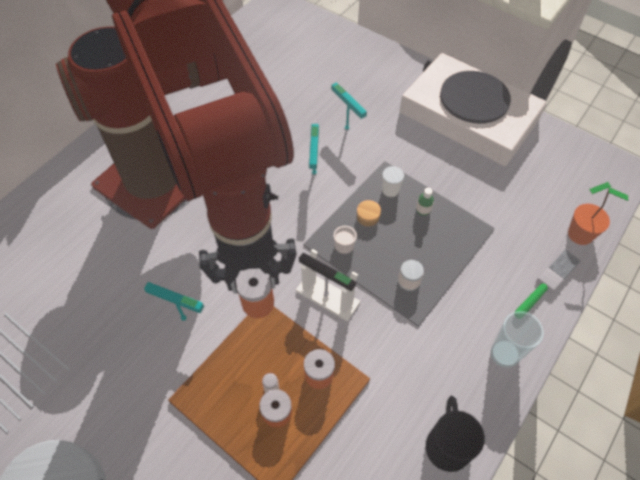

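View pics/p4wrist.png

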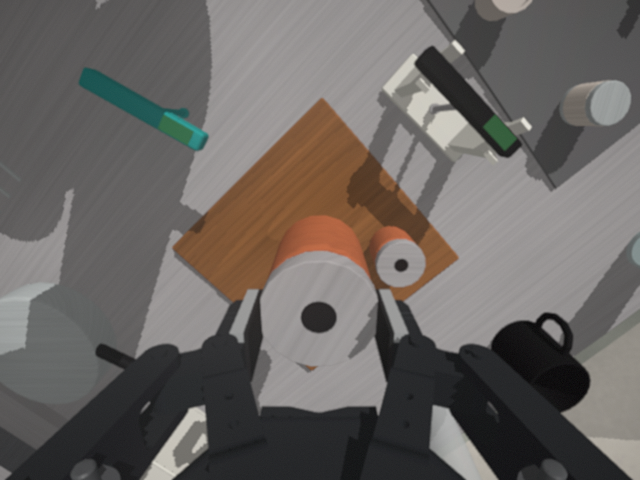

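```bash
python3 - <<'E'
from h import *
place((561,193),90,50); lower((561,193),90)
for n in ('scene','wrist'):
    c=read_camera(n); save('q4'+n,c['image']); print(n,[o for o in spots(c)])
E
```

```text
ik [ 0.2   0.12  1.56 -0.    1.46 -0.67]
down at 43.3 exp 43.3 [-2.41 -2.01  6.72]
t 49.3 tcp [561.3 193.   44.1] F [-2.45 -0.87  4.43] gap 51.1
t 50.1 tcp [561.  193.   43.3] F [-0.08  0.18  0.93] gap 85.4
scene [('jar3', (np.float64(318.8), np.float64(363.2)), array([ 598.4, -152. ]), 19, 77.3), ('jar2', (np.float64(275.0), np.float64(404.3)), array([ 578.8, -254.2]), 24, 65.9)]
wrist []
```

View pics/q4scene.png

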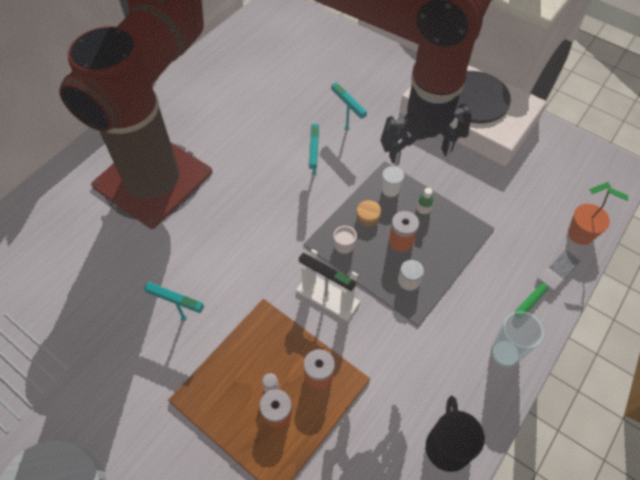

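View pics/q4wrist.png

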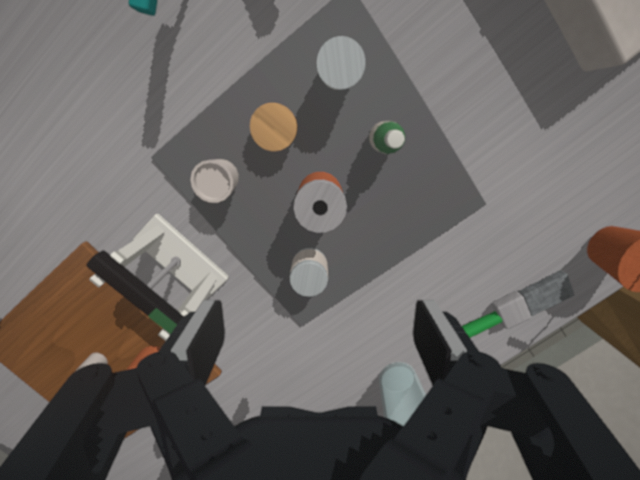

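jar4 stands upright and clear at scene (404,225). jar3 is next.

```bash
python3 - <<'E'
from h import *
pick((596.5,-153.3),78,155)
c=read_camera('scene'); save('p3scene',c['image'])
if observe()['finger_gap']>40:
    place((656,206),78,130); lower((656,206),78)
for n in ('scene','wrist'):
    c=read_camera(n); save('q3'+n,c['image']); print(n,[o for o in spots(c)])
E
```

```text
ik [-0.38  0.17  1.5  -0.    1.47  0.06]
t 56.5 tcp [ 596.8 -153.4   37.7] F [0.55 0.26 0.71] gap 85.8
t 56.9 tcp [ 596.9 -153.4   38. ] F [-1.8   1.06  6.14] gap 51.0
t 59.2 tcp [ 596.1 -153.2  249. ] F [-0.23 -0.87 -2.05] gap 51.0
ik [ 0.19  0.35  1.29 -0.    1.5   1.06]
down at 31.299999999999997 exp 31.299999999999997 [-1.23 -0.99  5.85]
t 64.8 tcp [656.3 206.2  32.1] F [-1.3   0.45  4.07] gap 51.1
t 65.6 tcp [656.  206.   31.3] F [-0.37 -0.14 -0.14] gap 85.4
scene [('jar2', (np.float64(495.6), np.float64(131.7)), array([597., 545.]), 350, 69.8), ('jar2', (np.float64(274.9), np.float64(404.1)), array([ 578.4, -254. ]), 22, 65.7)]
wrist []
```

View pics/q3scene.png

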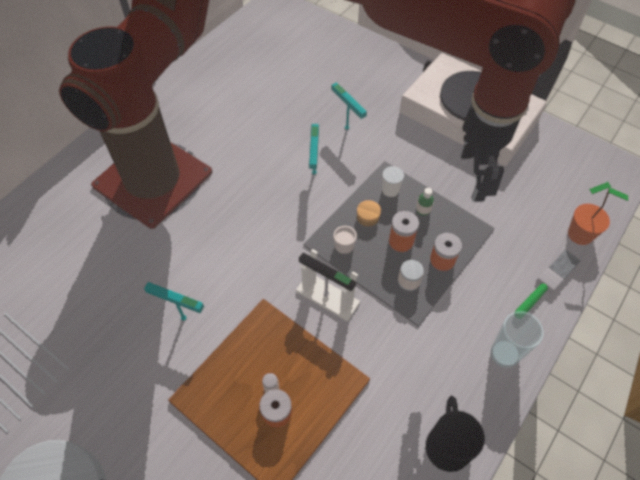

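View pics/q3wrist.png

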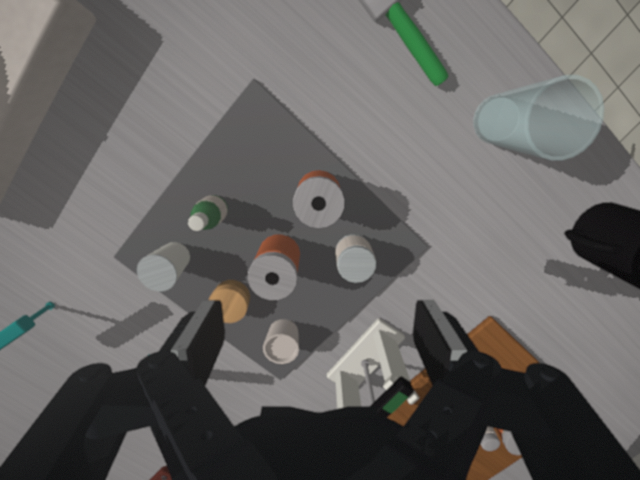

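jar3 stands clear at scene (447,252). jar2 is unmoved at (275,404). I'll grip it with the jaws across the direction to the salt shaker.

```bash
python3 - <<'E'
from h import *
pick((577.2,-255.8),66,50)
c=read_camera('scene'); save('p2scene',c['image'])
if observe()['finger_gap']>40:
    place((659,299),66,145); lower((659,299),66)
    move_ptp([430,-250,300],Q(TH)); pause(.5)
for n in ('scene','top'):
    c=read_camera(n); np.savez(f'pics/{n}9.npz',**c); save('q2'+n,c['image']); print(n,[o for o in spots(c)])
E
```

```text
ik [-0.54  0.21  1.45 -0.    1.48 -1.41]
t 73.0 tcp [ 577.5 -256.    25.8] F [ 0.13 -0.03 -0.76] gap 85.1
t 73.4 tcp [ 577.9 -256.2   26.1] F [-0.45  0.8   4.33] gap 50.9
t 75.7 tcp [ 576.9 -255.6  249. ] F [-0.21 -0.25 -2.22] gap 50.9
ik [ 0.32  0.44  1.17 -0.    1.53  0.93]
down at 19.299999999999997 exp 19.299999999999997 [-4.08 -1.61  7.14]
t 82.2 tcp [659.1 299.1  20.2] F [-4.1  -1.41  4.36] gap 51.3
t 82.9 tcp [659.  299.   19.3] F [ 0.83 -0.99  0.49] gap 85.3
scene []
top []
```

View pics/q2scene.png

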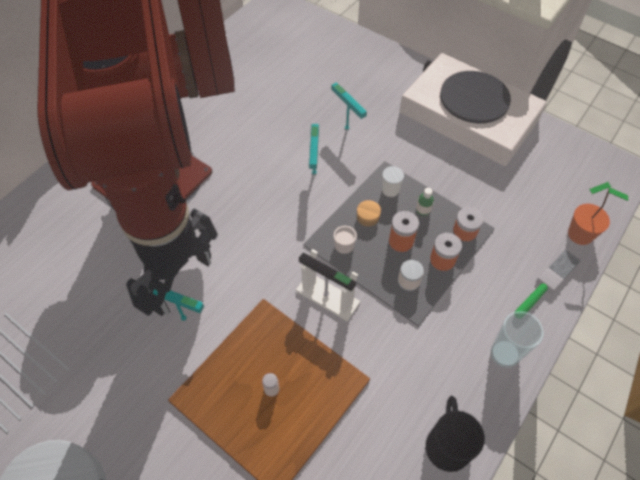

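View pics/q2top.png

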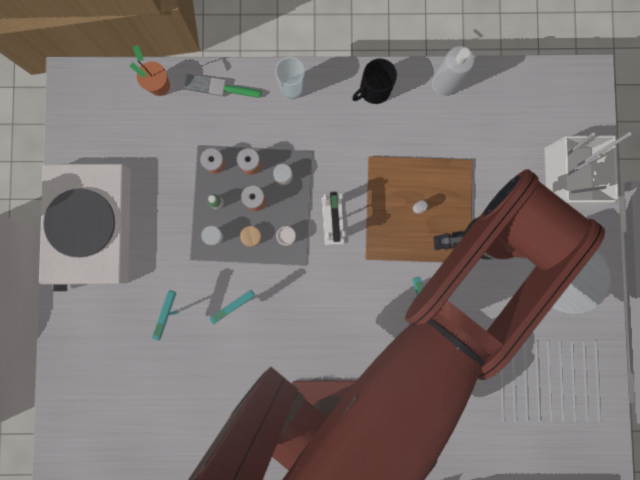

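```bash
python3 - <<'E'
from h import *
T=np.array([551.3,201.4]); a=-.052; R=np.array([[np.cos(a),-np.sin(a)],[np.sin(a),np.cos(a)]])
G={'top':{'jar2':(211,160),'jar3':(248,160),'jar4':(253,197)},'scene':{'jar2':(469,214),'jar3':(448,244),'jar4':(405,222)}}
for n in G:
    c=dict(np.load(f'pics/{n}9.npz')); P=cloud(c); V=c['image'].max(2).astype(int)
    for k,(u,v) in G[n].items():
        w=V[v-6:v+7,u-6:u+7]; ys,xs=np.nonzero(w<70); px=(xs.mean()+u-6,ys.mean()+v-6)
        z=LID[k]-6; p=on_plane(c,[px],z)[0]; t=R.T@(p[:2]-T)
        print(n,k,np.round(px,1),'xy',np.round(p[:2],1),'tray',np.round(t,1),'lid z',np.round(np.nanmedian(P[v-4:v+5,u-4:u+5,2]),1),'exp',z)
c=dict(np.load('pics/scene9.npz')); save('fin',cv2.resize(c['image'][150:330,290:510],None,fx=3.3,fy=3.3,interpolation=cv2.INTER_CUBIC))
E
```

```text
top jar2 [210.7 158.7] xy [659.3 299.6] tray [102.8 103.7] lid z 59.3 exp 60
top jar3 [247.2 158.8] xy [656.1 206.7] tray [104.4  10.8] lid z 72.0 exp 72
top jar4 [251.9 196.2] xy [560.8 193.1] tray [ 9.9 -7.7] lid z 83.8 exp 84
scene jar2 [469.9 217.1] xy [662.  300.2] tray [105.4 104.4] lid z 60.2 exp 60
scene jar3 [448.1 243.6] xy [659.  207.5] tray [107.3  11.7] lid z 72.3 exp 72
scene jar4 [405.5 221.5] xy [564.1 194.4] tray [13.1 -6.4] lid z 83.8 exp 84
```

View pics/fin.png

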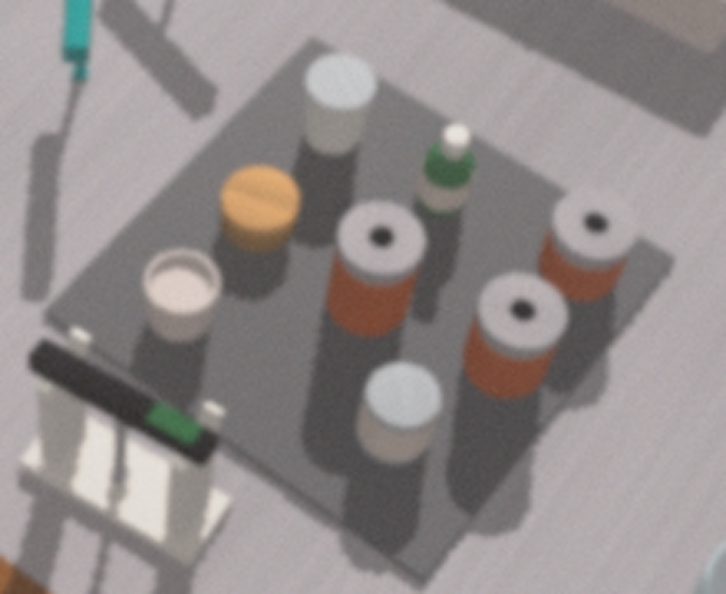

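All three jars are upright and clear, with lid heights within 1 mm of expected and tray coordinates at most 107 mm (limit 124). The thermometer is in its stand, so I'm handing in.

```bash
python3 - <<'E'
from h import *
finish_job()
E
```

```text
the job is handed in; nothing more can be done
```

The job is handed in; `finish_job()` gives no verdict. Three jars were present: jar2, jar3 and jar4, with no jar1.

- **Touching:** I touched the thermometer to their spots in that order. Each touch was centred in the camera view and pressed with about 6 N.
- **Thermometer:** I laid it back in its stand and let go. The later pictures show it still lying there.
- **Knocked jar:** jar2 was knocked about 4 cm towards the salt shaker while the arm was putting the thermometer back. I measured it again and gripped it with the jaws across the direction to the salt.
- **Last checks:** All three jars stand upright on the tray:
  - Lid heights are within 1 mm of expected.
  - jar2 is farthest out, about 105 mm from the tray's middle along both sides (limit 124 mm).
  - By plan, each jar has about 40 mm of clearance.
  - The things on the tray and the salt shaker stand upright, and I saw no contact with them.
- **Disagreements:** The scene and top cameras differed by 2–3 mm in x, slightly over the stated calibration. The finger opening read 3–4 mm below the true widths. Neither mattered for the result.

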